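Snap the loose cap onto the open marker and keep it pressed

ROBOT

A 7-joint arm with a two-finger parallel gripper is mounted at the origin on the work surface. World frame = base frame: x ahead of the robot, y to its left, z up, the work surface at z = 0. Lengths are in m, angles in rad, forces in N, time in s.
With the tool pointing down it reaches from about 0.425 to 1.025 m from the base axis. Payload 3.6 kg.
Tool frame: the origin (TCP) lies on the centre line of the jaws, within the pads' length; the fingertips stand 25 mm ahead of it and the grasp point (between the pads) lies 6 mm ahead of it (arm.finger_overhang is the distance from the TCP to the fingertips, in m); z points along the fingers, y is the line along which they close (so a half turn about z gives the same grasp; the last joint's range is limited). The gripper opens to 85 mm and grips with 20 to 120 N. Pads are 22 mm wide; open, the fingers measure 114 mm over their backs; the gripper's body (76 mm by 85 mm) begins 54 mm behind the grasp point. The pads swing forward as they close: fully open they stand 13 mm farther back than shut.
Start: joints at [-1.3, 0.591, 0.048, 1.609, -0.033, 0.943, -0.034], TCP at [0.258, 0.678, 0.256] pointing down, gripper open.
Joint ranges: [-2.69, 2.69], [-0.47, 2.24], [-1.27, 1.36], [0.19, 2.51], [-1.53, 4.68], [0.08, 2.07], [-3.09, 3.09]. Speed limits (rad/s): [2.57, 2.57, 3.14, 3.14, 3.14, 3.14, 3.14].

INTERFACE

Orientations are given as a unit quaternion [w, x, y, z].
In Python, from bench import arm gives the robot as it stands.
- The arm moves only by the tool send_rows, never from a script. Its argument "increments" is a list that holds one entry, the list of rows, each a list of 7 numbers: the shift along the tool's x, y, z in cm, then the turn, a rotation vector about the tool's x, y, z in rad, then the finger opening in cm, from 0 to 8.54. In form: [[[x, y, z, ax, ay, az, gripper], ...]]. A call has 1 to 5 rows; each row is the pose to reach, as a shift and turn from the pose commanded when the call began, along the tool's axes at that moment; what a row does not reach only later rows make up. A row lasts 1/12 s, in which the tool goes at most 41.7 mm and 7.16 degrees, less where a joint would pass 70% of its speed; a pose out of reach is approached as far as the arm can. A call with a gripper value outside its range is refused whole. The fingers move at their own pace and stop on an object; "squeeze" is the grip in N (left out, the last holds). Time passes only in rows, so rows that repeat a pose let the fingers close. It gives the time, the measured TCP pose, the force, the opening and the grip force at its end, in the units of the state.
- arm.sense(): the state, without advancing time (a new reading comes with each control period).
- arm.get_image(name): name is "scene" or "side" or "wrist"; returns a dict with "img" (480x640x3 uint8, blue, green, red), "depth" (480x640 float32, m along the optical axis (not along the pixel's ray), 0 where there is no reading), "fx", "fy", "cx", "cy" (pixels), "extrinsics" (4x4, takes a point from camera to world coordinates). Camera axes: x right, y down, z forward; pixel columns grow to the right and rows downward; lengths in m; the calibration is good to about 2 mm. A picture is of the moment at which its call begins.
- arm.close_job(): hands the job in; it is judged then, once.
The state is a dict: "time": time; "q": joint angles; "joint_vel": joint speeds; "joint_efforts": joint torques, N m; "ee_pos": TCP position; "eef_rot": TCP orientation; "wrist_force": force on the tool from outside, world axes, zero at the start; "torque": the same for the moment, N m; "gripper_width": opening from 0.0 (shut) to 1.0 (fully open); "finger_force": force on a finger pad.
Only numpy, scipy, OpenCV 4.12 (cv2) and the standard library are available. Lean on these libraries where they do the work, as an engineer would, in place of code of your own. Each camera call takes 0.05 s, during which the arm holds its last target. There are 200 camera calls.

TASK

Someone left the broad marker uncapped and it will dry out: take the loose cap off the coaster, set it squarely over the bare nib of the open marker and push it down through the click. Keep pressing down firmly after it clicks, so that the rubber seal under the cap stays squeezed, and finish while still holding the cap pressed down, without letting go. Do not touch the marker that already has its cap, and leave the mug, bell, tin and clipboard where they are.

Things in the scene. Friction and masses are not known exactly. Their poses are not given: they have to be found in the camera images.
- cap: The loose marker cap, standing open end down on the round wooden coaster: a plain black plastic cylinder 38 mm in diameter, 46 mm high, about 35 g, closed on top, three fine grip lines near the mouth. Origin at the centre of its open lower end, z up to the closed top. Bore 34 mm wide, 43 mm deep; a lip 3 mm tall at the mouth narrows it to 28 mm.
- cap_mid (a point): The centre of that cap, on its axis, 23 mm above its open lower end.
- marker: The open marker, upright and immovable in a round weighted dark stand (84 mm across, 34 mm high); origin on the desk under its axis, z up. Aluminium barrel 36 mm in diameter up to 85 mm above the desk, then a black rubber seal, a grey neck 23 mm in diameter and a pale nib 12 to 16 mm wide whose tip is 124 mm above the desk.
- seat (a point): Point on the axis of the open marker at the top of its unsqueezed rubber seal, 91 mm above the desk; z up. The lower end of the cap meets the seal here, after the click.
- catches (a point): Point on that axis, 5.5 mm above the seat point, where four sprung catches stand out from the neck to a circle of 32 mm; above it they slope inward. The cap's lower end meets them about 4.5 mm above this point; the resistance grows to about 7 to 12 N as it comes level with this point, then drops to nothing (the click) by 3 mm below it, where the catches have snapped out over its lip.
- seal: The black rubber seal ring, 35 mm in diameter, under the neck of the open marker; origin at the centre of its upper face (91 mm above the desk when unsqueezed). Under the cap it gives 1 mm for each 2.5 N, up to 4 mm at 10 N, and springs back when the push ends.
- capped: The other marker, in the same kind of stand, which already has its cap on: 136 mm tall, cap 38 mm in diameter. Origin on the desk at the centre of its stand. It stands fast. To be left untouched.
- coaster: Round wooden coaster, 96 mm in diameter, 10 mm thick, fixed to the desk; origin at the centre of its underside.
- mug: Coral ceramic mug, 82 mm in diameter, 95 mm tall, with a handle; origin at the centre of its underside. Loose bystander.
- bell: Chrome desk bell, 84 mm across, 61 mm tall; origin at the centre of its underside. Loose bystander.
- tin: Flat silver aluminium tin with its hinged lid shut, 80 x 110 x 36 mm; origin at the centre of its underside. Loose bystander.
- clipboard: Clear acrylic clipboard with paper and a steel spring clip, 315 x 230 mm, lying flat; origin at the centre of its underside. Loose bystander.
There are look-alikes about, which are no part of the job. Of the things that look like the coaster, the smallest one is meant.

How it is judged:
On the way, in this order (a step that is already met when the one before it is completed fails the run):
1. the cap is lifted clear of the coaster in the gripper (height (world z) of cap_mid above 0.06 m and contact force between the fingers and cap above 1 N and contact force between cap and coaster below 0.1 N), for 0.2 s.
2. the cap has snapped past the catches, upright on the open marker (z of cap_mid in the frame of seat below 0.0245 m and horizontal distance between cap_mid and seat below 0.003 m and angle between cap's own z axis and vertical below 0.12 rad), for 0.1 s.
At the end, for the whole second after the job is handed in: The cap is snapped on the open marker (its lower end no more than 0.5 mm above the unsqueezed seal, within 3 mm of the axis, within 0.12 rad of upright) and the gripper's fingers are still on it, pressing it onto the rubber seal with more than 4 N, at rest, through the last second (z of cap_mid in the frame of seat below 0.0235 m and horizontal distance between cap_mid and seat below 0.003 m and angle between cap's own z axis and vertical below 0.12 rad and contact force between cap and seal above 4 N and contact force between the fingers and cap above 2 N and linear speed of cap below 0.01 m/s); the arm keeps its last pose, push and grip.
It fails at once if the capped marker is touched (contact force between capped and anything else above 1 N).
It fails at once if the mug, bell, tin or clipboard is shifted by more than 2 cm (distance of any of mug, bell, tin, clipboard from where it was at the start of the episode above 0.02 m).
It also fails if it takes over 64 s, if anything falls off the work surface, if the arm or the gripper's body presses on something with over 40 N, if the wrist force passes 120 N, or if a joint passes its speed limit or range.

## Working session

There is one attempt and no reset: what is moved stays moved. The work goes in short steps, Python scripts to look and compute and a tool call to move; the robot and the scene stay as the last step left them, time stands still between calls to the robot, and variables do not carry over. Pictures are saved under pics/ and viewed, at most 10 in all, crops included, and the job is handed in when it is done.

Besides the shell and the picture viewer there is one more tool, called after ">>>" in YAML: its name, and indented under it one key for each argument. send_rows: Moves the arm, as the interface text tells. Its arguments: {"type":"object","properties":{"increments":{"type":"array","items":{"type":"array","items":{"type":"array","items":{"type":"number"}}}},"squeeze":{"type":"number"}},"required":["increments"]}

```bash
mkdir -p pics; ls
python3 - <<'E'
from bench import arm
import cv2,numpy as np
s=arm.sense();print(s)
for n in("scene","side"):
    d=arm.get_image(n);cv2.imwrite(f"pics/{n}0.png",d["img"]);np.savez(f"pics/{n}0.npz",**d);print(n,d["fx"],d["cx"],d["cy"],d["extrinsics"].round(3).tolist())
E
```

```text
pics
{'time': 0.0, 'q': array([-1.30050769,  0.59213255,  0.04828027,  1.60985937, -0.03327571,
        0.94270798, -0.03372903]), 'joint_vel': array([ 0.00014417,  0.00020734, -0.0008875 , -0.00068351, -0.00015243,
        0.00048131,  0.00159128]), 'joint_efforts': array([-2.79750572e-05, -5.48690379e+01,  1.54627372e+00, -1.98117614e+01,
        9.30119539e-03,  8.89201270e-03,  1.32626113e-06]), 'ee_pos': array([0.25767137, 0.67681698, 0.25511683]), 'eef_rot': array([-1.39615750e-04,  1.80852981e-01,  9.83509468e-01, -1.14316972e-03]), 'wrist_force': array([ 0.24622897,  0.17132414, -1.19330371]), 'torque': array([ 9.31260784e-03,  2.27538300e-05, -3.72231114e-02]), 'finger_force': 0.0, 'gripper_width': 1.0009679442969528}
scene 565.7378486337456 314.46238949260453 237.01682459420573 [[-0.71, 0.445, -0.545, 1.179], [0.704, 0.439, -0.559, 0.517], [-0.009, -0.781, -0.625, 0.824], [0.0, 0.0, 0.0, 1.0]]
side 613.6377788835815 324.1557690268612 236.8563886784198 [[0.877, -0.274, 0.395, -0.04], [-0.48, -0.466, 0.744, -1.23], [-0.02, -0.842, -0.54, 0.883], [0.0, 0.0, 0.0, 1.0]]
```

View pics/scene0.png

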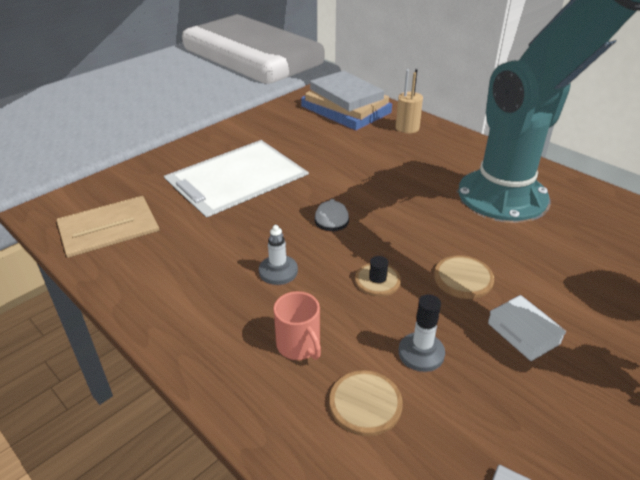

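View pics/side0.png

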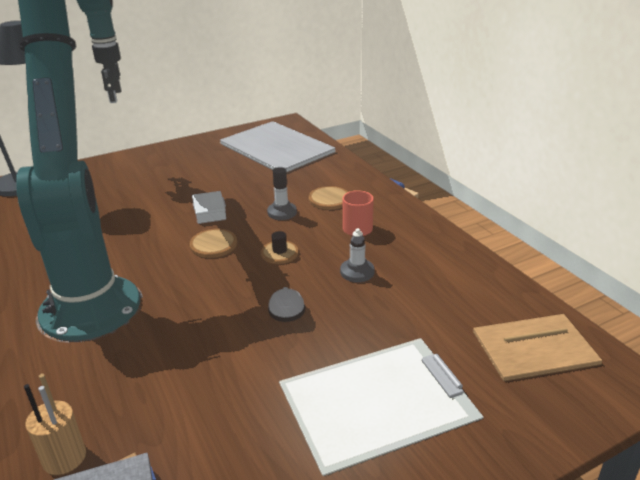

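The scene view shows the cap at (378,268) on the smallest coaster. The other coasters are at (464,276) and (366,402). The open marker with its pale nib is at (277,250), and the capped one is at (426,330). In the side view, the cap is at (279,243), the open marker at (357,255) and the capped one at (281,192).

Things that could be mistaken for the cap: the loose cap at (378,268), the cap on the capped marker at (428,312), and the bell at (332,214). I choose (378,268).

```bash
cat > h.py <<'E'
import numpy as np,cv2
def load(n): return dict(np.load(f"pics/{n}.npz"))
def ray(d,u,v):
    E=d["extrinsics"];r=E[:3,:3]@np.array([(u-d["cx"])/d["fx"],(v-d["cy"])/d["fy"],1]);return E[:3,3],r/np.linalg.norm(r)
def onz(d,u,v,z):
    o,r=ray(d,u,v);return o+r*(z-o[2])/r[2]
def proj(d,p):
    E=d["extrinsics"];c=E[:3,:3].T@(np.asarray(p)-E[:3,3]);return np.array([d["fx"]*c[0]/c[2]+d["cx"],d["fy"]*c[1]/c[2]+d["cy"]])
def blob(mask,seed):
    n,l,st,c=cv2.connectedComponentsWithStats(mask.astype(np.uint8))
    k=min(range(1,n),key=lambda i:np.hypot(*(c[i]-seed)) if st[i,4]>8 else 1e9);return c[k],st[k]
def tri(a,b):
    (o,r),(p,s)=a,b;t=np.linalg.lstsq(np.c_[r,-s],p-o,rcond=None)[0]
    x,y=o+r*t[0],p+s*t[1];return (x+y)/2,np.linalg.norm(x-y)
E
python3 - <<'E'
from h import *
cv=[]
seeds={"scene0":((378,269),(277,248),(464,276)),"side0":((279,242),(357,248),(213,242))}
R={}
for n in seeds:
    d=load(n);im=d["img"];g=im.max(2).astype(int);s=seeds[n]
    x,y=s[0];m=np.zeros(g.shape,bool);m[y-18:y+18,x-14:x+14]=g[y-18:y+18,x-14:x+14]<45
    c,st=blob(m,s[0]);print(n,"cap",c,st,onz(d,*c,.033))
    R[n]=[ray(d,*c)]
    x,y=s[1];sat=im.max(2).astype(int)-im.min(2)
    m=np.zeros(g.shape,bool);m[y-26:y+22,x-13:x+13]=(sat<35)[y-26:y+22,x-13:x+13]&(g>110)[y-26:y+22,x-13:x+13]
    nn,l,st,c=cv2.connectedComponentsWithStats(m.astype(np.uint8));print([ (c[i].round(1).tolist(),st[i].tolist()) for i in range(1,nn) if st[i,4]>5])
    hsv=cv2.cvtColor(im,cv2.COLOR_BGR2HSV);w=((hsv[...,0]>8)&(hsv[...,0]<28)&(g>140)&(hsv[...,1]>60)).astype(np.uint8)
    for c in cv2.findContours(w,0,2)[0]:
        if cv2.contourArea(c)>150:
            e=cv2.fitEllipse(c);p=onz(d,*e[0],.01);print(" wood",np.round(e[0],1),np.round(e[1],1),p.round(3), "diam~",e[1][1]/d["fx"]*np.linalg.norm(p-d["extrinsics"][:3,3]))
print(tri(R["scene0"][0],R["side0"][0]))
a=load("scene0")["img"][200:310,230:480];b=load("side0")["img"][150:300,230:480]
cv2.imwrite("pics/crop.png",np.vstack([cv2.resize(a,None,fx=2.3,fy=2.3),cv2.resize(b,None,fx=2.3,fy=2.3)]))
E
```

```text
scene0 cap [376.89545455 273.27272727] [370 263  16  19 220] [ 0.4825783  -0.01273589  0.033     ]
[([276.4, 232.7], [270, 224, 14, 18, 156]), ([271.3, 238.5], [271, 237, 2, 4, 6]), ([278.5, 256.2], [268, 242, 22, 28, 438])]
 wood [369.3 462.6] [13.3 71.2] [0.8   0.243 0.01 ] diam~ 0.11817394792365232
 wood [ 33.6 480.7] [12.5 23.8] [ 1.179 -0.095  0.01 ] diam~ 0.042868061406420334
 wood [358.1 387.9] [ 62.  117.8] [0.709 0.139 0.01 ] diam~ 0.2109838801232322
 wood [562.1 298.4] [ 5.3 67.6] [0.257 0.286 0.01 ] diam~ 0.14951216622856048
 wood [188.4 307.6] [15.1 85.9] [ 0.804 -0.23   0.01 ] diam~ 0.17719772584246637
 wood [379.2 282.8] [22.7 41.2] [ 0.481 -0.006  0.01 ] diam~ 0.086905375455677
 wood [468.1 273. ] [32.5 61.7] [0.326 0.109 0.01 ] diam~ 0.1361104417176289
 wood [  5.9 274.7] [53.9 73.1] [ 1.024 -0.59   0.01 ] diam~ 0.17867141669362394
 wood [104.1 225.8] [ 45.  116.8] [ 0.789 -0.597  0.01 ] diam~ 0.2959797259926181
 wood [363.8 110.8] [ 8.7 53.7] [-0.095 -0.556  0.01 ] diam~ 0.17612072740249377
 wood [411.5 106.8] [21.  55.5] [-0.224 -0.465  0.01 ] diam~ 0.18612158216981
[... 236 characters left out ...]
3 29.4] [-0.152 -0.316  0.01 ] diam~ 0.06073223446560142
 wood [ 46.5 416.3] [ 9.1 30.4] [-0.132 -0.303  0.01 ] diam~ 0.06317958461873938
 wood [ 63.7 408.1] [11.5 23.2] [-0.101 -0.298  0.01 ] diam~ 0.048327524012179615
 wood [534.8 345. ] [ 59.  124.1] [ 0.774 -0.605  0.01 ] diam~ 0.2722523679229355
 wood [209.1 242. ] [24.3 37.4] [0.327 0.104 0.01 ] diam~ 0.09963385300769965
 wood [697.1 374.7] [ 30.2 809.2] [ 0.981 -0.82   0.01 ] diam~ 1.8516631315890624
 wood [328.3 195.6] [19.9 38.4] [0.717 0.165 0.01 ] diam~ 0.11338261775819403
 wood [350.2 139.9] [ 7.3 30.9] [0.978 0.478 0.01 ] diam~ 0.10936854908515174
(array([ 0.46581072, -0.02134608,  0.01831733]), np.float64(0.007291487187841244))
```

View pics/crop.png

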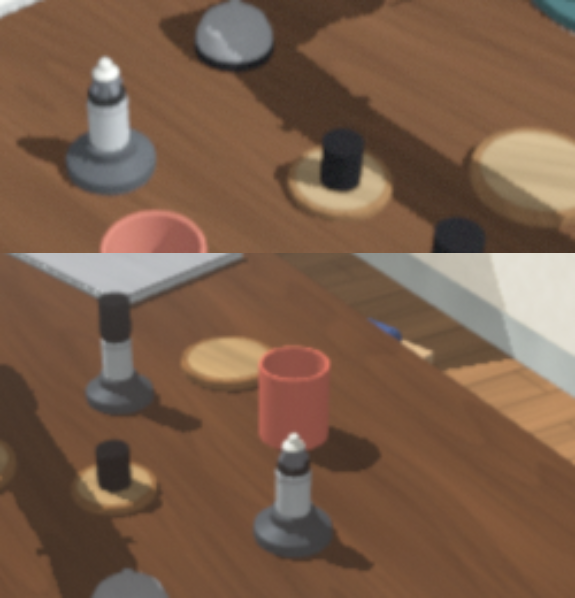

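The crop confirms it: the cap stands on the smallest coaster (full-frame scene (378.7,269.6), side (279.1,242.6)). The bare nib tip is at scene (275.7,226) and side (357.4,230). The capped marker is a separate object. Next I triangulate.

Run:
```python
from h import *
a,b=load("scene0"),load("side0")
for n,u,v,z in [("cap",(378.7,269.6),(279.1,242.6),.033),("tip",(275.7,225.5),(357.4,229.6),.124),("capped",(428,312),(281,178),.115),("mug",(298,325),(357,213),.05),("bell",(332,214),(286,303),.03),("tin",(526,325),(209,207),.02)]:
    print(n,tri(ray(a,*u),ray(b,*v)),onz(a,*u,z),onz(b,*v,z))
```

```text
cap (array([ 0.47088267, -0.01938784,  0.03083034]), np.float64(0.002952336465942616)) [ 0.47126477 -0.01742607  0.033     ] [ 0.47043771 -0.02394445  0.033     ]
tip (array([ 0.59731239, -0.19316555,  0.12295518]), np.float64(0.002356363928839888)) [ 0.59712682 -0.1915492   0.124     ] [ 0.59729857 -0.19541969  0.124     ]
capped (array([0.5666252 , 0.16452169, 0.10910986]), np.float64(0.005914020807440104)) [0.5685082  0.16846136 0.115     ] [0.56333591 0.15031915 0.115     ]
mug (array([ 0.70492613, -0.01609823,  0.04597694]), np.float64(0.001687281459389253)) [ 0.70664202 -0.0129214   0.05      ] [ 0.70195191 -0.02253832  0.05      ]
bell (array([ 0.38611741, -0.23550914,  0.01919222]), np.float64(0.002181592264379787)) [ 0.39564637 -0.2250578   0.03      ] [ 0.38150403 -0.24886439  0.03      ]
tin (array([0.38471445, 0.27195695, 0.01743717]), np.float64(0.005723813488708501)) [0.38379066 0.27370719 0.02      ] [0.38467688 0.26347947 0.02      ]
```

>>> send_rows:
  increments:
    - [[-3.1,-2.1,0,0,0,0,8.5],[-6.2,-4.2,0,0,0,0,8.5],[-9.3,-6.3,0,0,0,0,8.5],[-12.4,-8.4,0,0,0,0,8.5],[-15.5,-10.5,0,0,0,0,8.5]]

```text
time: 0.52
ee_pos: [0.366, 0.5224, 0.2558]
eef_rot: [-0.0, 0.181, 0.984, -0.0]
wrist_force: [0.8, 0.8, -0.3]
gripper_width: 0.994
finger_force: 0.0
```

>>> send_rows:
  increments:
    - [[-3.1,-2.1,0,0,0,0,8.5],[-6.2,-4.2,0,0,0,0,8.5],[-9.3,-6.3,0,0,0,0,8.5],[-12.4,-8.4,0,0,0,0,8.5],[-15.5,-10.5,0,0,0,0,8.5]]

```text
time: 0.93
ee_pos: [0.4735, 0.3692, 0.256]
eef_rot: [-0.0, 0.181, 0.984, -0.0]
wrist_force: [1.5, 0.2, 0.9]
gripper_width: 0.99
finger_force: 0.0
```

```bash
cat > go.py <<'E'
import sys,numpy as np
from bench import arm
from scipy.spatial.transform import Rotation as R
s=arm.sense();q=s["eef_rot"];r=R.from_quat(q[[1,2,3,0]])
print("t",s["time"],"pos",s["ee_pos"].round(4),"q",q.round(4),"F",s["wrist_force"].round(2),"fin",s["finger_force"],"w",s["gripper_width"])
if len(sys.argv)>3: print("shift cm",(r.inv().apply(np.array(list(map(float,sys.argv[1:4])))-s["ee_pos"])*100).round(2))
E
python3 go.py .471 -.02 .2
```

```text
t 0.9333 pos [0.4735 0.3692 0.256 ] q [-2.000e-04  1.808e-01  9.835e-01 -3.000e-04] F [1.49 0.22 0.86] fin 0.0 w 0.9901790192048157
shift cm [-13.61 -36.45   5.62]
```

>>> send_rows:
  increments:
    - [[-1.25,-3.4,0,0,0,0,8.5],[-2.5,-6.8,0,0,0,0,8.5],[-3.75,-10.2,0,0,0,0,8.5],[-5.0,-13.6,0,0,0,0,8.5],[-6.25,-17.0,0,0,0,0,8.5]]

```text
time: 1.35
ee_pos: [0.4703, 0.188, 0.256]
eef_rot: [-0.0, 0.181, 0.984, -0.0]
wrist_force: [0.3, -0.6, 0.4]
gripper_width: 0.992
finger_force: 0.0
```

>>> send_rows:
  increments:
    - [[-1.25,-3.4,0,0,0,0,8.5],[-2.5,-6.8,0,0,0,0,8.5],[-3.75,-10.2,0,0,0,0,8.5],[-5.0,-13.6,0,0,0,0,8.5],[-5.7,-16.0,3,0,0,0,8.5]]

```text
time: 1.77
ee_pos: [0.4708, 0.0168, 0.2299]
eef_rot: [0.005, 0.183, 0.983, 0.001]
wrist_force: [1.1, 1.0, -1.2]
gripper_width: 0.997
finger_force: 0.0
```

>>> send_rows:
  increments:
    - [[0,0,0,0,0,0,8.5],[0,0,0,0,0,0,8.5],[0,0,0,0,0,0,8.5]]

```text
time: 2.02
ee_pos: [0.4673, 0.0207, 0.2262]
eef_rot: [-0.0, 0.181, 0.984, 0.0]
wrist_force: [0.5, 0.0, 1.7]
gripper_width: 0.995
finger_force: 0.0
```

```bash
python3 go.py .471 -.02 .2
python3 - <<'E'
from bench import arm
from h import *
d=arm.get_image("wrist");np.savez("pics/w1.npz",**d);cv2.imwrite("pics/w1.png",d["img"])
print(d["fx"],d["extrinsics"].round(3));print(proj(d,[.471,-.02,.056]))
E
```

```text
t 2.0167 pos [0.4673 0.0207 0.2262] q [-2.000e-04  1.807e-01  9.835e-01  2.000e-04] F [0.54 0.01 1.67] fin 0.0 w 0.9953947961560968
shift cm [-1.8  -3.68  2.62]
372.78509368316895 [[ 0.356  0.891  0.283  0.396]
 [ 0.935 -0.339 -0.108  0.048]
 [ 0.     0.303 -0.953  0.344]
 [ 0.     0.     0.     1.   ]]
[275.51995582 243.87872269]
```

View pics/w1.png

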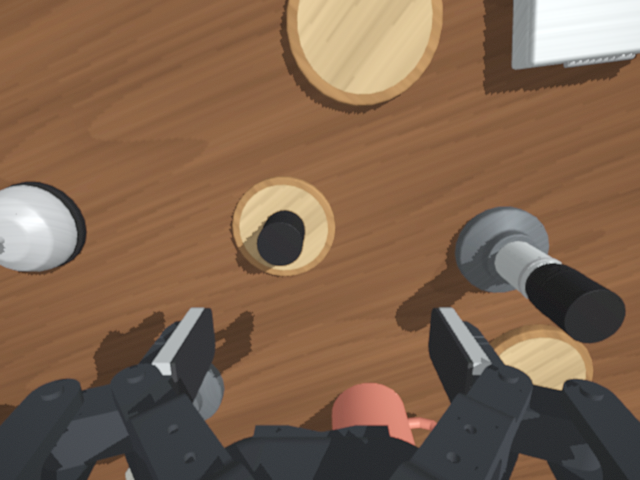

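The wrist view shows the cap top near (280,244) inside the small coaster, centred at about (284,226). The capped marker is well to the right. Next I refine the cap's position from this image.

Run:
```python
from h import *
d=load("w1");g=cv2.GaussianBlur(d["img"],(3,3),0).max(2).astype(int)
m=np.zeros(g.shape,np.uint8);m[195:280,245:320]=(g[195:280,245:320]<60)
c=max(cv2.findContours(m,0,1)[0],key=cv2.contourArea);print(cv2.boundingRect(c),cv2.contourArea(c))
M=cv2.moments(c);cc=(M['m10']/M['m00'],M['m01']/M['m00']);print("silhouette",cc,onz(d,*cc,.033))
# darkness split: top face
p=onz(d,280,244,.056);print("top",p)
w=((d["img"][...,2]>d["img"][...,0].astype(int)+50)&(g>150)).astype(np.uint8);w[:170]=0;w[285:]=0;w[:,:228]=0;w[:,345:]=0
c=cv2.convexHull(max(cv2.findContours(w,0,1)[0],key=cv2.contourArea));e=cv2.fitEllipse(c);print("coaster",e,onz(d,*e[0],.01))
x=onz(d,e[0][0]-e[1][0]/2,e[0][1],.01)-onz(d,e[0][0]+e[1][0]/2,e[0][1],.01);print(np.linalg.norm(x))
print([g[244,k] for k in range(250,312,2)]);print([g[k,279] for k in range(200,276,2)])
```

```text
(258, 212, 46, 53) 1799.0
silhouette (280.9651658328701, 238.0634611821382) [ 0.47378237 -0.01893522  0.033     ]
top [ 0.47239104 -0.0166399   0.056     ]
coaster ((283.1988525390625, 224.5484161376953), (98.80712127685547, 107.00084686279297), 118.47355651855469) [ 0.4681852  -0.01691009  0.01      ]
0.09157163887428743
[np.int64(142), np.int64(142), np.int64(141), np.int64(111), np.int64(54), np.int64(53), np.int64(53), np.int64(52), np.int64(53), np.int64(53), np.int64(53), np.int64(54), np.int64(53), np.int64(53), np.int64(53), np.int64(52), np.int64(53), np.int64(53), np.int64(53), np.int64(53), np.int64(53), np.int64(53), np.int64(53), np.int64(53), np.int64(53), np.int64(52), np.int64(103), np.int64(210), np.int64(223), np.int64(223), np.int64(223)]
[np.int64(221), np.int64(218), np.int64(218), np.int64(219), np.int64(217), np.int64(163), np.int64(56), np.int64(44), np.int64(43), np.int64(43), np.int64(43), np.int64(50), np.int64(54), np.int64(53), np.int64(53), np.int64(52), np.int64(53), np.int64(53), np.int64(53), np.int64(53), np.int64(53), np.int64(53), np.int64(53), np.int64(53), np.int64(53), np.int64(53), np.int64(53), np.int64(53), np.int64(53), np.int64(54), np.int64(53), np.int64(52), np.int64(59), np.int64(177), np.int64(219), np.int64(192), np.int64(185), np.int64(171)]
```

```bash
python3 go.py .4725 -.018 .12
```

```text
t 2.0667 pos [0.4678 0.0214 0.2266] q [3.000e-04 1.800e-01 9.837e-01 4.000e-04] F [-0.02 -0.16  0.63] fin 0.0 w 0.9949725345921714
shift cm [-1.83 -3.53 10.66]
```

>>> send_rows:
  increments:
    - [[-0.9,-1.8,3,0,0,0,8.5],[-1.8,-3.5,5.8,0,0,0,8.5],[-1.8,-3.5,8.5,0,0,0,8.5],[-1.8,-3.5,10.7,0,0,0,8.5],[-1.8,-3.5,10.7,0,0,0,8.5]]

```text
time: 2.48
ee_pos: [0.4704, -0.0175, 0.1167]
eef_rot: [-0.003, 0.18, 0.984, -0.0]
wrist_force: [0.5, -0.7, 0.4]
gripper_width: 0.998
finger_force: 0.0
```

>>> send_rows:
  increments:
    - [[0,0,0,0,0,0,8.5],[0,0,0,0,0,0,8.5]]

```text
time: 2.65
ee_pos: [0.4728, -0.0178, 0.1204]
eef_rot: [0.001, 0.18, 0.984, 0.0]
wrist_force: [-0.1, -0.0, 0.9]
gripper_width: 0.998
finger_force: 0.0
```

```bash
python3 go.py .4725 -.018 .045
python3 - <<'E'
from bench import arm
from h import *
d=arm.get_image("wrist");np.savez("pics/w2.npz",**d)
print("pred",proj(d,[.4725,-.018,.056]))
g=cv2.GaussianBlur(d["img"],(3,3),0).max(2)
cv2.imwrite("pics/w2.png",d["img"])
E
```

```text
t 2.65 pos [ 0.4728 -0.0178  0.1204] q [1.000e-03 1.799e-01 9.837e-01 5.000e-04] F [-0.06 -0.05  0.89] fin 0.0 w 0.9980286539736252
shift cm [ 0.04 -0.03  7.54]
pred [319.95953954 273.61149857]
```

View pics/w2.png

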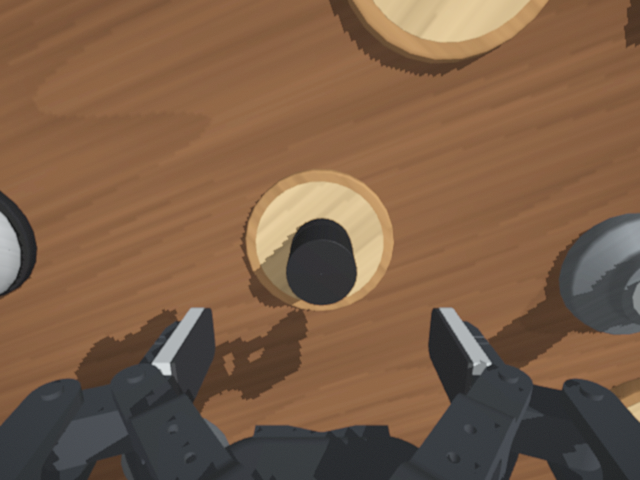

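The cap top is centred at about (321.5,272), against a predicted (320,273.6), so we're within 1 mm. I descend and grip.

>>> send_rows:
  increments:
    - [[0,0,2.5,0,0,0,8.5],[0,0,5,0,0,0,8.5],[0,0,6.5,0,0,0,8.5],[0,0,7.5,0,0,0,8.5],[0,0,7.5,0,0,0,8.5]]

```text
time: 3.12
ee_pos: [0.4719, -0.0186, 0.0439]
eef_rot: [-0.0, 0.181, 0.984, 0.0]
wrist_force: [-0.1, -0.1, -0.2]
gripper_width: 0.996
finger_force: 0.0
```

>>> send_rows:
  increments:
    - [[0,0,0,0,0,0,6],[0,0,0,0,0,0,5],[0,0,0,0,0,0,4.2],[0,0,0,0,0,0,3.5],[0,0,0,0,0,0,3]]
  squeeze: 50

```text
time: 3.53
ee_pos: [0.4723, -0.019, 0.0455]
eef_rot: [0.001, 0.181, 0.984, 0.0]
wrist_force: [0.5, 0.2, 7.6]
gripper_width: 0.44
finger_force: 49.3
```

>>> send_rows:
  increments:
    - [[0,0,0,0,0,0,2.5],[0,0,0,0,0,0,2.5],[0,0,0,0,0,0,2.5],[0,0,0,0,0,0,2.5],[0,0,0,0,0,0,2.5]]
  squeeze: 80

```text
time: 3.95
ee_pos: [0.4723, -0.019, 0.0457]
eef_rot: [0.001, 0.181, 0.984, 0.0]
wrist_force: [-0.1, 0.4, 8.9]
gripper_width: 0.432
finger_force: 78.9
```

>>> send_rows:
  increments:
    - [[0,0,-2,0,0,0,2.5],[0,0,-4.5,0,0,0,2.5],[0,0,-7.5,0,0,0,2.5],[0,0,-10.5,0,0,0,2.5],[0,0,-13,0,0,0,2.5]]

```text
time: 4.37
ee_pos: [0.4716, -0.0191, 0.1766]
eef_rot: [0.001, 0.181, 0.983, 0.0]
wrist_force: [0.6, 1.1, -0.2]
gripper_width: 0.434
finger_force: 80.0
```

>>> send_rows:
  increments:
    - [[0,0,-1.5,0,0,0,2.5],[0,0,-2.5,0,0,0,2.5],[0,0,-2.5,0,0,0,2.5],[0,0,-2.5,0,0,0,2.5]]

```text
time: 4.7
ee_pos: [0.4717, -0.019, 0.2]
eef_rot: [0.001, 0.181, 0.984, 0.0]
wrist_force: [-1.3, 0.5, 0.1]
gripper_width: 0.433
finger_force: 80.0
```

```bash
python3 go.py .597 -.1935 .2
```

```text
t 4.7 pos [ 0.4717 -0.019   0.2   ] q [9.000e-04 1.809e-01 9.835e-01 3.000e-04] F [-1.3   0.51  0.15] fin 80.03648802638054 w 0.433492019432249
shift cm [-1.792e+01 -1.185e+01  1.000e-02]
```

>>> send_rows:
  increments:
    - [[-2.5,-1.6,0,0,0,0,2.5],[-5.5,-3.6,0,0,0,0,2.5],[-8.5,-5.6,0,0,0,0,2.5],[-11.5,-7.6,0,0,0,0,2.5],[-14.5,-9.6,0,0,0,0,2.5]]

```text
time: 5.12
ee_pos: [0.5728, -0.1615, 0.1978]
eef_rot: [-0.001, 0.181, 0.984, 0.0]
wrist_force: [-0.2, 0.2, 0.1]
gripper_width: 0.436
finger_force: 80.0
```

>>> send_rows:
  increments:
    - [[-2.0,-1.3,0,0,0,0,2.5],[-3.4,-2.25,0,0,0,0,2.5],[-3.4,-2.25,0,0,0,0,2.5],[-3.4,-2.25,0,0,0,0,2.5],[-3.4,-2.25,0,0,0,0,2.5]]

```text
time: 5.53
ee_pos: [0.5953, -0.192, 0.1979]
eef_rot: [-0.002, 0.18, 0.984, 0.001]
wrist_force: [-0.6, 0.3, -0.0]
gripper_width: 0.435
finger_force: 80.0
```

```bash
python3 go.py .597 -.1935 .2
python3 - <<'E'
from bench import arm
from h import *
o=[]
p=arm.sense()["ee_pos"]
for n in("scene","side"):
    d=arm.get_image(n);np.savez(f"pics/{n}1.npz",**d)
    u=proj(d,[.597,-.1935,.15]).astype(int);print(n,u,proj(d,p))
    x,y=u-[50,50];o.append(cv2.resize(d["img"][y:y+100,x:x+100],None,fx=4,fy=4,interpolation=cv2.INTER_CUBIC))
cv2.imwrite("pics/c2.png",np.hstack(o))
E
```

```text
t 5.5333 pos [ 0.5953 -0.192   0.1979] q [-1.800e-03  1.805e-01  9.836e-01  6.000e-04] F [-0.61  0.33 -0.  ] fin 80.04053145647049 w 0.43522912948354037
shift cm [-0.21 -0.08 -0.21]
scene [274 214] [274.26250078 195.00359842]
side [356 219] [356.17482236 201.50727488]
```

View pics/c2.png

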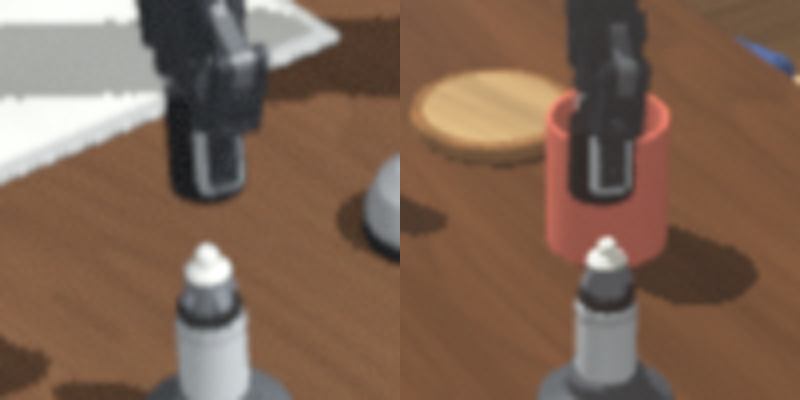

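The cap is held upright above the nib in both views. Its mouth is at crop x≈207 in the scene view (nib 207, barrel 212) and ≈602 in the side view (nib 606, barrel 606). I measure the edges to get the offset.

Run:
```python
from h import *
# sub-pixel left/right silhouette edges per row, background colour = reddish (sat high); objects are grey
for n,u in (("scene1",(274,214)),("side1",(356,219))):
    d=load(n);im=d["img"].astype(float)
    f=(im[...,2]-im[...,0]) # R-B : high on wood / mug, ~0 on grey things
    x0,y0=u[0]-50,u[1]-50
    def edges(r):
        row=f[r,u[0]-22:u[0]+23];c=22;out=[]
        thr=0.5*(np.median(row[c-3:c+4]))+0.5*np.percentile(row,80)
        i=c
        while i>0 and row[i]<thr:i-=1
        j=c
        while j<44 and row[j]<thr:j+=1
        L=i+(row[i]-thr)/(row[i]-row[i+1]) if i>0 else np.nan;Rr=j-(row[j]-thr)/(row[j]-row[j-1]) if j<44 else np.nan
        return L+u[0]-22,Rr+u[0]-22
    for r in range(u[1]-18,u[1]+46):
        e=edges(r);print(n,r,(r-y0)*4,np.round(e,1),"c",round(np.mean(e),2),"w",round(e[1]-e[0],1)) if r%2==0 or r<u[1]+2 else 0
    for X in ((.597,-.1935),):print([proj(d,[*X,z]).round(2).tolist() for z in(.04,.08,.12,.16,.18,.20)])
```

```text
scene1 196 128 [265.4 287.5] c 276.46 w 22.2
scene1 197 132 [265.5 284.8] c 275.17 w 19.3
scene1 198 136 [265.5 284.5] c 275.01 w 19.0
scene1 199 140 [265.5 284.5] c 275.03 w 19.0
scene1 200 144 [265.6 284.6] c 275.11 w 19.0
scene1 201 148 [265.7 284.7] c 275.18 w 19.0
scene1 202 152 [265.8 284.7] c 275.27 w 18.9
scene1 203 156 [265.9 284.9] c 275.39 w 19.0
scene1 204 160 [265.9 285.1] c 275.51 w 19.2
scene1 205 164 [266.1 285.1] c 275.6 w 19.0
scene1 206 168 [266.  285.1] c 275.54 w 19.1
scene1 207 172 [266.1 285.2] c 275.65 w 19.1
scene1 208 176 [266.2 285.2] c 275.67 w 19.0
scene1 209 180 [266.4 284.9] c 275.62 w 18.5
scene1 210 184 [266.5 284.5] c 275.5 w 18.0
scene1 211 188 [266.9 283.9] c 275.39 w 17.1
scene1 212 192 [267.8 282.9] c 275.37 w 15.0
scene1 213 196 [268.6 281.3] c 274.99 w 12.7
scene1 214 200 [270.1 280.3] c 275.22 w 10.2
scene1 215 204 [271.  279.3] c 275.17 w 8.3
scene1 216 208 [273.1 280.5] c 276.8 w 7.4
scene1 218 216 [269.5 276. ] c 272.75 w 6.5
scene1 220 224 [271.7 278.6] c 275.15 w 6.9
scene1 222 232 [273.  274.5] c 273.75 w 1.5
scene1 224 240 [272.9 277.6]
[... 2192 characters left out ...]
de1 242 292 [350.1 364.1] c 357.09 w 14.0
side1 244 300 [349.1 364.7] c 356.9 w 15.7
side1 246 308 [349.1 365.2] c 357.16 w 16.1
side1 248 316 [349.5 364.8] c 357.15 w 15.4
side1 250 324 [349.4 364.9] c 357.15 w 15.4
side1 252 332 [349.4 364.7] c 357.05 w 15.2
side1 254 340 [349.5 364.6] c 357.06 w 15.1
side1 256 348 [349.5 364.6] c 357.03 w 15.1
side1 258 356 [348.5 365.4] c 356.95 w 17.0
side1 260 364 [346.2 367.3] c 356.78 w 21.1
side1 262 372 [342.9 370.6] c 356.72 w 27.7
side1 264 380 [341.1 372.4] c 356.74 w 31.3
[[356.55, 258.87], [356.7, 245.0], [356.85, 230.71], [357.0, 215.98], [357.08, 208.45], [357.16, 200.8]]<stdin>:14: RuntimeWarning: divide by zero encountered in scalar divide
```

Run:
```python
from bench import arm
from h import *
d=arm.get_image("wrist");np.savez("pics/w3.npz",**d);cv2.imwrite("pics/w3.png",d["img"])
print(arm.sense()["ee_pos"],d["cx"],d["cy"])
for z in(.034,.085,.124):print(z,proj(d,[.597,-.1935,z]))
```

```text
[ 0.59589289 -0.19166027  0.19888305] 321.24197954579626 240.03414539878673
0.034 [318.94101634 227.18190968]
0.085 [318.52568553 248.04547666]
0.124 [318.0762695  270.62126717]
```

View pics/w3.png

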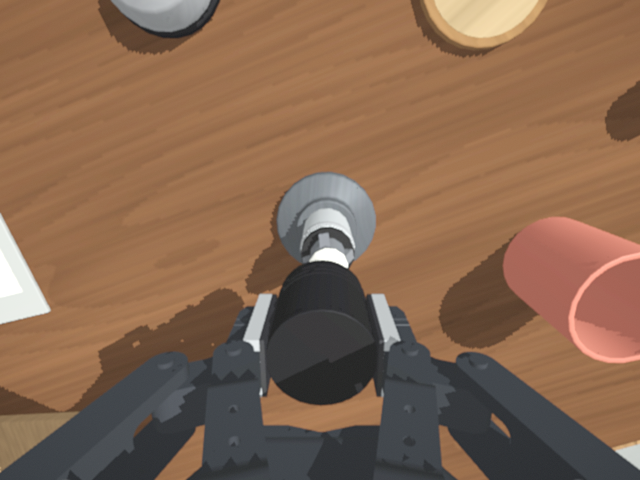

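The wrist view shows the marker stand centre at about (327,218), the nib at about (328,258), the cap top at about (324,356) and its mouth arc at about (321,265). The cap must shift a few mm to the right (tool +y). I measure that precisely.

Run:
```python
from h import *
d=load("w3");im=d["img"].astype(float);f=im[...,2]-im[...,0]
def ed(img,r,c,lo,hi,thr):
    i=c
    while img[r,i]<thr:i-=1
    j=c
    while img[r,j]<thr:j+=1
    return i+(img[r,i]-thr)/(img[r,i]-img[r,i+1]),j-(img[r,j]-thr)/(img[r,j]-img[r,j-1])
for r in (182,190,195,200,240,246): # stand vs wood
    e=ed(f,r,326,0,0,35);print("stand",r,np.round(e,1),np.mean(e).round(2))
g=im.max(2)
for r in range(212,232,3):
    row=g[r,290:365];print("barrel",r,[int(v) for v in row[6:70:2]])
for r in range(246,262,3):print("nib",r,[int(v) for v in g[r,300:356:2]])
for r in range(272,292,4):
    e=ed(f,r,322,0,0,30);print("cap",r,np.round(e,1),np.mean(e).round(2))
for r in range(385,402,4):
    e=ed(f,r,322,0,0,20);print("captop",r,np.round(e,1),np.mean(e).round(2))
```

```text
stand 182 [295.3 356.4] 325.84
stand 190 [287.2 364.6] 325.92
stand 195 [283.4 367.7] 325.54
stand 200 [280.4 370.7] 325.57
stand 240 [279.6 371.3] 325.47
stand 246 [282.9 367.8] 325.37
barrel 212 [128, 108, 85, 112, 143, 146, 145, 147, 152, 171, 187, 198, 203, 208, 212, 216, 221, 224, 226, 230, 232, 229, 180, 143, 143, 145, 156, 153, 141, 156, 156, 156]
barrel 215 [107, 83, 111, 147, 145, 146, 145, 160, 175, 182, 191, 198, 205, 209, 214, 217, 221, 224, 227, 229, 232, 234, 235, 212, 154, 142, 147, 150, 147, 145, 154, 154]
barrel 218 [85, 96, 143, 150, 143, 132, 156, 170, 178, 187, 193, 199, 207, 210, 215, 218, 222, 225, 227, 230, 232, 233, 234, 236, 233, 172, 144, 145, 150, 145, 150, 152]
barrel 221 [87, 125, 147, 137, 95, 158, 167, 172, 182, 189, 194, 196, 203, 204, 206, 208, 212, 216, 221, 227, 232, 233, 234, 234, 237, 223, 149, 145, 146, 146, 145, 151]
barrel 224 [91, 138, 137, 101, 118, 167, 168, 175, 179, 177, 195, 201, 212, 221, 225, 221, 228, 227, 234, 228, 222, 218, 223, 234, 236, 237, 199, 142, 145, 146, 140, 149]
barrel 227 [87, 92, 88, 91, 141, 167, 165, 171, 200, 209, 206
[... 726 characters left out ...]
2, 246, 255, 255, 255, 255, 255, 255, 255, 255, 255, 255, 255, 255, 255, 255, 231, 168, 185, 185, 176, 123]
nib 258 [89, 95, 119, 114, 110, 159, 238, 251, 255, 255, 255, 255, 255, 255, 255, 255, 255, 255, 255, 255, 255, 255, 255, 195, 182, 185, 176, 140]
nib 261 [87, 90, 115, 107, 106, 183, 153, 116, 97, 85, 85, 63, 79, 114, 126, 159, 209, 248, 255, 255, 255, 255, 255, 255, 183, 158, 100, 156]
cap 272 [290.3 351.5] 320.89
cap 276 [286.6 355.3] 320.96
cap 280 [284.3 357.8] 321.03
cap 284 [282.1 359.8] 320.96
cap 288 [281.3 361.4] 321.34
captop 385 [276.9 365.3] 321.14
captop 389 [280.9 361.7] 321.27
captop 393 [285.9 356.8] 321.33
captop 397 [292.6 350.4] 321.48
captop 401 [301.7 341.1] 321.4
```

>>> send_rows:
  increments:
    - [[-0.35,0.4,0,0,0,0,2.5],[-0.35,0.4,0,0,0,0,2.5],[-0.35,0.4,0,0,0,0,2.5],[-0.35,0.4,0,0,0,0,2.5],[-0.35,0.4,0,0,0,0,2.5]]

```text
time: 6.1
ee_pos: [0.6014, -0.1909, 0.1994]
eef_rot: [0.0, 0.181, 0.984, -0.0]
wrist_force: [0.0, 0.2, 0.5]
gripper_width: 0.439
finger_force: 80.0
```

>>> send_rows:
  increments:
    - [[0,0,0,0,0,0,2.5],[0,0,0,0,0,0,2.5],[0,0,0,0,0,0,2.5],[0,0,0,0,0,0,2.5],[0,0,0,0,0,0,2.5]]

```text
time: 6.52
ee_pos: [0.6014, -0.191, 0.1993]
eef_rot: [-0.0, 0.181, 0.983, -0.0]
wrist_force: [-0.7, 0.5, 0.1]
gripper_width: 0.433
finger_force: 80.0
```

```bash
cat > meas.py <<'E'
# marker minus cap, in tool x,y (mm), from column offsets of both against a vertical line
from bench import arm
from h import *
tx=np.array([-.935,.356]);ty=np.array([.356,.935])
def ed(f,r,c,thr):
    i=j=int(c)
    while f[r,i]<thr:i-=1
    while f[r,j]<thr:j+=1
    return (i+(f[r,i]-thr)/(f[r,i]-f[r,i+1])+j-(f[r,j]-thr)/(f[r,j]-f[r,j-1]))/2
import sys
dz=float(sys.argv[1]) if len(sys.argv)>1 else 0  # cap lowered by (m)
p=arm.sense()["ee_pos"];A=[];b=[]
ref=np.array([.597,-.1935])
for n in("scene","side","wrist"):
    d=arm.get_image(n);np.savez(f"pics/m_{n}.npz",**d);im=d["img"].astype(float);f=im[...,2]-im[...,0]
    def off(zs,thr=30):  # column offset vs the ref line, as a world offset along camera right
        o=[]
        for z in zs:
            q=np.array([*ref,z]);u,v=proj(d,q);dep=(d["extrinsics"][:3,:3].T@(q-d["extrinsics"][:3,3]))[2]
            o.append((ed(f,int(round(v)),u+off.s,thr)-u)*dep/d["fx"]*1000)
        return np.array(o)
    off.s=0
    rt=d["extrinsics"][:2,0]
    if n!="wrist":
        m=off([.060,.065,.07,.075,.08]);c=off(np.arange(.168,.180,.003)-dz)
        D=m.mean()-c.mean();print(n,m.round(1),c.round(1),D.round(2))
    else:
        R=d["extrinsics"];st=[];
        for r in(190,195,200):st.append(ed(f,r,d["cx"]+2,35))
        cp=[ed(f,r,d["cx"],30) for r in(276,280,284,288)]
        D=(np.mean(st)-np.mean(cp))*.300/d["fx"]*1000;print(n,np.round(st,1),np.round(cp,1),D)
    A.append(rt);b.append(D)
A=np.array(A);m=np.linalg.lstsq(A,np.array(b),rcond=None)[0]
print("tcp",p.round(4),"marker-cap tool x,y mm",(m@tx).round(2),(m@ty).round(2),"resid",(A@m-b).round(2))
E
python3 meas.py
```

```text
scene [-0.3 -0.3 -0.3  0.1  0.4] [-0.8 -0.9 -0.9 -0.8] 0.79
side [1.  1.2 1.2 1.2 0.7] [2.3 2.4 2.1 2.2] -1.15
wrist [322.4 322.8 322.4] [321.6 321.5 321.2 321.3] 0.9358965060424985
tcp [ 0.6014 -0.191   0.1993] marker-cap tool x,y mm 0.79 0.86 resid [ 0.28  0.26 -0.08]
```

>>> send_rows:
  increments:
    - [[0.07,0.1,0,0,0,0,2.5],[0.07,0.1,1,0,0,0,2.5],[0.07,0.1,2,0,0,0,2.5],[0.07,0.1,3,0,0,0,2.5],[0.07,0.1,3,0,0,0,2.5]]

```text
time: 7.08
ee_pos: [0.5992, -0.1891, 0.1662]
eef_rot: [-0.003, 0.181, 0.984, 0.0]
wrist_force: [-1.0, 0.3, -0.5]
gripper_width: 0.438
finger_force: 80.0
```

>>> send_rows:
  increments:
    - [[0,0,0,0,0,0,2.5],[0,0,0,0,0,0,2.5],[0,0,0,0,0,0,2.5]]

```text
time: 7.33
ee_pos: [0.6014, -0.19, 0.1695]
eef_rot: [0.0, 0.181, 0.983, -0.0]
wrist_force: [-0.2, 0.5, -0.8]
gripper_width: 0.433
finger_force: 80.0
```

```bash
python3 meas.py .03; python3 go.py .6012 -.19 .14
```

```text
scene [-0.2 -0.3 -0.3  0.1  0.4] [-0.2 -0.2 -0.2 -0.3] 0.14
side [1.  1.2 1.2 1.2 0.8] [1.9 1.9 1.9 1.9] -0.81
wrist [321.7 321.4 321.6] [321.  321.  320.8 320.9] 0.5117310327798219
tcp [ 0.6014 -0.19    0.1695] marker-cap tool x,y mm 0.4 0.4 resid [ 0.39  0.36 -0.11]
t 7.4833 pos [ 0.6014 -0.1899  0.1698] q [ 5.000e-04  1.809e-01  9.835e-01 -0.000e+00] F [ 0.09 -0.86 -1.1 ] fin 80.04177924245596 w 0.43258030972579814
shift cm [ 0.02 -0.02  2.98]
```

>>> send_rows:
  increments:
    - [[0.04,0.04,0.3,0,0,0,2.5],[0.04,0.04,0.9,0,0,0,2.5],[0.04,0.04,1.5,0,0,0,2.5],[0.04,0.04,2.0,0,0,0,2.5],[0.04,0.04,2.3,0,0,0,2.5]]
  squeeze: 110

```text
time: 7.9
ee_pos: [0.6003, -0.189, 0.1451]
eef_rot: [-0.001, 0.181, 0.984, 0.0]
wrist_force: [-0.0, 0.4, -0.6]
gripper_width: 0.427
finger_force: 109.8
```

>>> send_rows:
  increments:
    - [[0,0,0.1,0,0,0,2.5],[0,0,0.2,0,0,0,2.5],[0,0,0.3,0,0,0,2.5],[0,0,0.4,0,0,0,2.5],[0,0,0.5,0,0,0,2.5]]

```text
time: 8.32
ee_pos: [0.6011, -0.1894, 0.1414]
eef_rot: [0.0, 0.181, 0.984, -0.0]
wrist_force: [0.7, 0.3, 0.1]
gripper_width: 0.428
finger_force: 109.8
```

>>> send_rows:
  increments:
    - [[0,0,0.1,0,0,0,2.5],[0,0,0.2,0,0,0,2.5],[0,0,0.3,0,0,0,2.5],[0,0,0.4,0,0,0,2.5],[0,0,0.5,0,0,0,2.5]]

```text
time: 8.73
ee_pos: [0.6011, -0.1893, 0.1364]
eef_rot: [0.0, 0.181, 0.984, -0.0]
wrist_force: [0.4, -1.0, 1.4]
gripper_width: 0.428
finger_force: 109.8
```

>>> send_rows:
  increments:
    - [[0,0,0.05,0,0,0,2.5],[0,0,0.1,0,0,0,2.5],[0,0,0.15,0,0,0,2.5],[0,0,0.2,0,0,0,2.5],[0,0,0.25,0,0,0,2.5]]

```text
time: 9.15
ee_pos: [0.6016, -0.1895, 0.1348]
eef_rot: [0.001, 0.181, 0.983, -0.0]
wrist_force: [-0.9, -0.3, 7.0]
gripper_width: 0.431
finger_force: 110.2
```

>>> send_rows:
  increments:
    - [[0,0,0.05,0,0,0,2.5],[0,0,0.1,0,0,0,2.5],[0,0,0.15,0,0,0,2.5],[0,0,0.2,0,0,0,2.5],[0,0,0.25,0,0,0,2.5]]

```text
time: 9.57
ee_pos: [0.6019, -0.1897, 0.133]
eef_rot: [0.001, 0.181, 0.983, -0.0]
wrist_force: [-1.8, -0.0, 9.9]
gripper_width: 0.426
finger_force: 110.6
```

>>> send_rows:
  increments:
    - [[0,0,0.05,0,0,0,2.5],[0,0,0.1,0,0,0,2.5],[0,0,0.15,0,0,0,2.5],[0,0,0.2,0,0,0,2.5],[0,0,0.2,0,0,0,2.5]]

```text
time: 9.98
ee_pos: [0.6014, -0.1895, 0.1298]
eef_rot: [0.001, 0.181, 0.983, -0.0]
wrist_force: [0.2, 0.5, 4.8]
gripper_width: 0.431
finger_force: 110.3
```

>>> send_rows:
  increments:
    - [[0,0,0.05,0,0,0,2.5],[0,0,0.1,0,0,0,2.5],[0,0,0.15,0,0,0,2.5],[0,0,0.2,0,0,0,2.5],[0,0,0.2,0,0,0,2.5]]

```text
time: 10.4
ee_pos: [0.6004, -0.1891, 0.1267]
eef_rot: [-0.001, 0.181, 0.984, 0.0]
wrist_force: [-0.5, -0.2, -0.2]
gripper_width: 0.429
finger_force: 110.2
```

The force rose to about 10 N and then dropped to 0, which is the click. Now I press onto the seal.

>>> send_rows:
  increments:
    - [[0,0,0.05,0,0,0,2.5],[0,0,0.1,0,0,0,2.5],[0,0,0.15,0,0,0,2.5],[0,0,0.2,0,0,0,2.5],[0,0,0.25,0,0,0,2.5]]

```text
time: 10.82
ee_pos: [0.6006, -0.1892, 0.125]
eef_rot: [-0.0, 0.181, 0.984, 0.0]
wrist_force: [-1.3, 1.4, 4.0]
gripper_width: 0.43
finger_force: 110.3
```

>>> send_rows:
  increments:
    - [[0,0,0.05,0,0,0,2.5],[0,0,0.1,0,0,0,2.5],[0,0,0.15,0,0,0,2.5],[0,0,0.15,0,0,0,2.5],[0,0,0.15,0,0,0,2.5]]

```text
time: 11.23
ee_pos: [0.6007, -0.1892, 0.1239]
eef_rot: [-0.0, 0.181, 0.983, 0.0]
wrist_force: [-2.7, 1.0, 7.0]
gripper_width: 0.422
finger_force: 110.7
```

>>> send_rows:
  increments:
    - [[0,0,0.05,0,0,0,2.5],[0,0,0.1,0,0,0,2.5],[0,0,0.15,0,0,0,2.5],[0,0,0.15,0,0,0,2.5],[0,0,0.15,0,0,0,2.5]]

```text
time: 11.65
ee_pos: [0.6007, -0.1892, 0.1229]
eef_rot: [-0.0, 0.181, 0.983, 0.0]
wrist_force: [-4.4, 0.8, 9.2]
gripper_width: 0.426
finger_force: 111.4
```

>>> send_rows:
  increments:
    - [[0,0,0,0,0,0,2.5],[0,0,0,0,0,0,2.5],[0,0,0,0,0,0,2.5],[0,0,0,0,0,0,2.5],[0,0,0,0,0,0,2.5]]

```text
time: 12.07
ee_pos: [0.6007, -0.1892, 0.1229]
eef_rot: [-0.0, 0.181, 0.983, 0.0]
wrist_force: [-3.9, -0.0, 9.4]
gripper_width: 0.429
finger_force: 111.4
```

```bash
python3 go.py
python3 - <<'E'
from bench import arm
from h import *
o=[]
for n,u in(("scene",(274,225)),("side",(356,230))):
    x,y=u[0]-50,u[1]-50;o.append(cv2.resize(arm.get_image(n)["img"][y:y+100,x:x+100],None,fx=4,fy=4,interpolation=cv2.INTER_CUBIC))
cv2.imwrite("pics/end.png",np.hstack(o))
E
python3 go.py
```

```text
t 12.0667 pos [ 0.6007 -0.1892  0.1229] q [-2.000e-04  1.809e-01  9.835e-01  2.000e-04] F [-3.92 -0.01  9.35] fin 111.38261139392853 w 0.42882448326694056
t 12.1667 pos [ 0.6007 -0.1892  0.1229] q [-2.000e-04  1.809e-01  9.835e-01  2.000e-04] F [-3.95  1.    8.35] fin 111.38363979756832 w 0.43069773680173773
```

View pics/end.png

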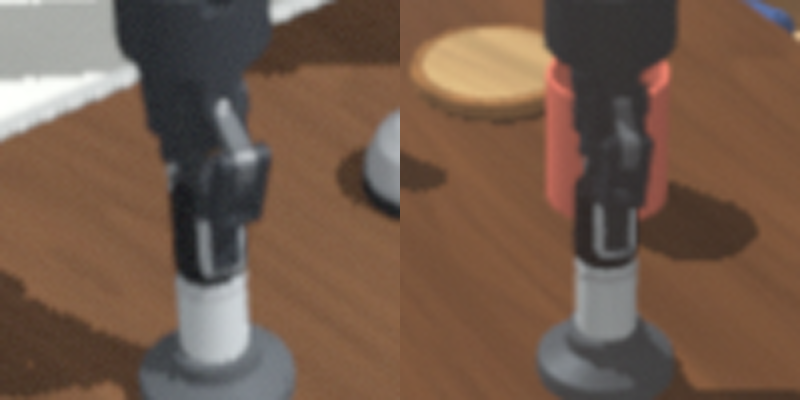

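The cap now sits flush and aligned on the barrel: crop (211,280) in the scene view and (606,262) in the side view, both on the barrel axis. The push is steady at about 9 N, so I hand in.

```bash
python3 -c "
from bench import arm
print(arm.close_job())"
```

```text
the job is handed in; nothing more can be done
None
```

I put the cap squarely on the open marker and pushed it through the click (about 10 N, then the force dropped off), and handed the job in at 12 s, still gripped and pressed down with about 9 N; no verdict was returned.

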